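# Wedge a plaster relief tile tight in the carving board

## Robot

A 6-joint arm with a two-finger parallel gripper is mounted at the origin on the work surface. World frame = base frame: x ahead of the robot, y to its left, z up, the work surface at z = 0. Lengths are in mm, angles in rad, forces in N, time in s.
With the tool pointing down it reaches from about 400 to 925 mm from the base axis. Payload 12.5 kg.
Tool frame: the origin (TCP) lies at the centre of the arm's flange, where the gripper is bolted on; the fingertips stand 190 mm ahead of it and the grasp point (between the pads) lies 171 mm ahead of it; z points along the fingers, y is the direction in which the jaws open and shut (so a half turn about z gives the same grasp; the last joint's range is limited). The gripper opens to 95 mm and grips with 3 to 60 N. Pads are 20 mm wide; open, the fingers measure 119 mm over their backs; the gripper's body (75 mm by 180 mm) begins 59 mm behind the grasp point.
Start: joints at [0.996, 0.491, 1.559, -0, 1.092, -0.106], TCP at [282.363, 557.581, 404.761] pointing down, gripper open.
Joint ranges: [-3.1, 3.1], [-0.84, 2.19], [0.05, 2.79], [-1.13, 4.28], [0.06, 2.93], [-2.69, 2.69]. Speed limits (rad/s): [2.22, 2.22, 2.79, 3.14, 3.14, 3.14].

## Interface

Orientations are given as [roll, pitch, yaw] about the fixed x, y, z axes, in that order (R = Rz(yaw) Ry(pitch) Rx(roll)).
In Python, from cell import env gives the robot as it stands.
- The arm moves only by the shell command python3 -m pendant 'ROWS'. ROWS is JSON, a list of rows, each an object of numbers: "x", "y", "z": the shift along the tool's x, y, z in units of 150 mm (1.0 is 150 mm); "rx", "ry", "rz": the turn, a rotation vector about the tool's x, y, z in units of 45 degrees (1.0 is 45 degrees); "jaw": the opening, from 0 (shut) to 1 (fully open). In form: [{"x": .., "y": .., "z": .., "rx": .., "ry": .., "rz": .., "jaw": ..}, ...]. A call has 1 to 10 rows; each row is the pose to reach, as a shift and turn from the pose commanded when the call began, along the tool's axes at that moment; what a row does not reach only later rows make up. A row lasts 1/8 s, in which the tool goes at most 62.5 mm and 10.7 degrees, less where a joint would pass 70% of its speed; a pose out of reach is approached as far as the arm can. A call with a number of a shift or a turn outside -1 to 1 is refused whole. A call with a gripper value outside its range is refused whole. The fingers move at their own pace and stop on an object; the grip force is fixed at half the most. Time passes only in rows, so rows that repeat a pose let the fingers close. It gives the time, the measured TCP pose, the force and the opening at its end, in the units of the state.
- env.state(): the state, without advancing time (a new reading comes with each control period).
- env.read_camera(name): name is "scene" or "top" or "wrist"; returns a dict with "img" (480x640x3 uint8, red, green, blue), "fx", "fy", "cx", "cy" (pixels), "rvec" (rotation vector, rad) and "tvec" (3), from world to camera coordinates, as OpenCV has them. Camera axes: x right, y down, z forward; pixel columns grow to the right and rows downward; lengths in mm; the calibration is good to about 2 mm. A picture is of the moment at which its call begins. There is no depth.
- env.job_done(): hands the job in, once; it reports no verdict.
The state is a dict: "t": time; "joints": joint angles; "qvel": joint speeds; "tau": joint torques, N m; "eef_pos": TCP position; "tcp_rot": TCP orientation; "ft_force": force on the tool from outside, world axes, zero at the start; "moment": the same for the moment, N m; "opening": opening from 0.0 (shut) to 1.0 (fully open).
Only numpy, scipy, OpenCV 4.12 (cv2) and the standard library are available. Lean on these libraries where they do the work, as an engineer would, in place of code of your own. Each camera call takes 0.05 s, during which the arm holds its last target.

## Task

Pick up the hammer and tap the thick end of the wooden wedge with its face, driving the wedge along its slot beside the plaster tile in three or more separate light taps, the hammer drawn off between them, until it stops advancing and holds the tile tight. Take care not to crush the plaster: no hard blows, nothing may knock the tile, only the hammer may touch the wedge, and the brick, rib and tub stay where they are. Then lay the hammer gently back on the bench, clear of the carving board.

Things in the scene. Friction and masses are not known exactly. Their poses are not given: they have to be found in the camera images.
- board: Carving board fixed to the bench: pale plywood base 22 mm thick. Origin in its underside (bench height); base from x -120 to 130, y -125 to 95 mm in its own frame. A darker hardwood L-shaped fence, 34 mm high above the base, has inner faces at its x = -75 mm (near side) and y = -80 mm (right end); the tile lies in it.
- slot_mouth (a point): Mouth of the slot where the wedge stands, at the height of the board's top, on the end of the tile; it belongs to the board. The slot lies between tile and a slanting hardwood cleat (190 x 30 mm, 34 mm high) and narrows towards the board's -y by 1 mm in 8. The cleat is screwed on up to 3.5 mm nearer or farther from job to job, so the wedge jams up to 28 mm sooner or later.
- tile_mid (a point): Centre of the white plaster relief tile, 130 (its x) x 160 (its y) x 36 mm, about 0.85 kg, lying flat and loose on the board, up to about 1.5 mm off the fence. The wedge pushes it against the fence before it tightens. Axes as the board's.
- tile: The same tile; origin at the centre of its underside. Plaster: it crushes if the wedge presses on it with more than 70 N.
- wedge_butt (a point): Centre of the thick end face (butt) of the pale wooden wedge. The face is 31 mm wide, 36 mm high, looks along the wedge's +y, which is the board's +y; its centre is 40 mm above the bench. It sticks out 50 to 62 mm past the board's +y edge at first. Driven along -y.
- wedge: The wedge: 190 mm long, 36 mm high, 10 mm thick at the thin end, 33 mm at the butt, 105 g, loose in the slot, straight face (-x) to the tile. Origin at mid length, underside, 11 mm from the straight face. Slides with 1 to 4 N, then 6 to 12 N as it moves the tile, jams 15 to 60 mm from its start; then a tap moves it under 1 mm and it stays. Taps at 50 mm/s felt as 12 to 20 N at the wrist seat it.
- hammer: Hammer lying flat on the bench, 0.36 kg; origin on the bench under the head's centre. +x runs from handle to head, +z up. Its -y face looks towards the wedge's butt as it lies.
- hammer_grip (a point): Where to grip the handle: 60 mm from the head's axis, near the centre of mass, 16.5 mm above the bench. Pale wooden handle along the hammer's x, 26 mm wide (y), 24 mm high, flat sided; its free end is 227 mm from the head's axis, towards -x.
- hammer_head (a point): Centre of the head, 17.5 mm above the bench: a cylinder along the hammer's y, 35 mm in diameter, 95 mm long, steel middle, cream nylon faces at both ends.
- hammer_face (a point): Centre of the striking face on the hammer's -y side, 47.5 mm from the head's centre.
- brick_mid (a point): Centre of a sandy firebrick, 215 x 102 x 62 mm: leave alone.
- rib_mid (a point): Centre of a flat wooden modelling rib, about 117 x 55 x 8 mm: leave alone.
- tub_mid (a point): Centre of a small lidded slip tub, 72 mm across and 92 mm tall: leave alone.
Mind the look-alikes: they are no part of the job. Of the things that look like the tile, the middle-sized one is meant.

How it is judged (in metres and radians):
On the way, in this order (a step that is already met when the one before it is completed fails the run):
1. the hammer is lifted off the bench (height (world z) of hammer_head above 0.03 m), for 0.2 s.
2. tap 1: the hammer strikes the wedge (over 1 N) (contact force between hammer and wedge above 1 N).
3. the hammer is drawn off the wedge again (contact force between hammer and wedge below 0.05 N and height (world z) of hammer_head above 0.028 m), for 0.1 s.
4. tap 2: the hammer strikes the wedge (over 1 N) (contact force between hammer and wedge above 1 N).
5. the hammer is drawn off the wedge again (all of step 3), for 0.1 s.
6. tap 3: the hammer strikes the wedge (over 1 N) (contact force between hammer and wedge above 1 N).
7. the hammer is drawn off the wedge again (all of step 5), for 0.1 s.
At the end, for the whole second after the job is handed in: The wedge, left to itself, presses on the tile with 8 to 70 N, flat on the board (within 4 mm, 0.06 rad), tile flat, all at rest; the hammer lies released flat on the bench (head and grip centres below 25 mm), touching neither wedge, tile nor board (contact force between wedge and tile between 8 and 70 N and z of wedge in the frame of board below 0.026 m and angle between wedge's own z axis and vertical below 0.06 rad and angle between tile's own z axis and vertical below 0.03 rad and linear speed of wedge below 0.01 m/s and linear speed of hammer below 0.02 m/s and height (world z) of each of hammer_head, hammer_grip below 0.025 m and contact force between hammer and wedge below 0.05 N and contact force between hammer and board below 0.05 N and contact force between hammer and tile below 0.05 N).
It fails at once if the plaster is crushed (the wedge presses on the tile with more than 70 N) (contact force between wedge and tile above 70 N).
It fails at once if a blow of more than 70 N on the wedge (contact force between hammer and wedge above 70 N).
It fails at once if the hand or arm touches the wedge or the tile, or the hammer knocks the tile (contact force between any of the fingers, the arm and wedge above 1 N or contact force between any of the fingers, the arm, hammer and tile above 1 N).
It fails at once if the hammer is dropped (faster than 0.5 m/s close to the bench) (height (world z) of hammer_head below 0.06 m and linear speed of hammer above 0.5 m/s).
It fails at once if brick, rib or tub is moved more than 20 mm (distance of any of brick_mid, rib_mid, tub_mid from where it was at the start of the episode above 0.02 m).
It also fails if it takes over 51 s, if anything falls off the work surface, if the arm or the gripper's body presses on something with over 40 N, if the wrist force passes 120 N, or if a joint passes its speed limit or range.

## Working session

There is one attempt and no reset: what is moved stays moved. The work goes in short steps, Python scripts to look and compute and a shell command to move; the robot and the scene stay as the last step left them, time stands still between calls to the robot, and variables do not carry over. Pictures are saved under pics/ and viewed, and the job is handed in when it is done.

```bash
mkdir -p pics; ls; cat > h.py <<'E'
import numpy as np, cv2
from cell import env
def cap(n,f):
    c=env.read_camera(n); cv2.imwrite('pics/'+f,c['img'][:,:,::-1]); 
    np.savez('pics/'+f+'.npz',**c); return c
def load(f): return dict(np.load('pics/'+f+'.npz'))
def ray(c,u,v,z):
    R,_=cv2.Rodrigues(np.array(c['rvec'],float)); t=np.array(c['tvec'],float).ravel()
    C=-R.T@t; d=R.T@np.array([(u-c['cx'])/c['fx'],(v-c['cy'])/c['fy'],1.0])
    return C+d*(z-C[2])/d[2]
def proj(c,P):
    K=np.array([[c['fx'],0,c['cx']],[0,c['fy'],c['cy']],[0,0,1.]])
    return cv2.projectPoints(np.array(P,float).reshape(-1,1,3),np.array(c['rvec'],float),np.array(c['tvec'],float),K,None)[0].reshape(-1,2)
E
python3 - <<'E'
from h import *
for n in ['scene','top','wrist']:
    c=cap(n,n+'0.png'); R,_=cv2.Rodrigues(np.array(c['rvec'])); print(n,-R.T@np.array(c['tvec']).ravel(),c['fx'])
print(env.state())
E
```

```text
pics
scene [1238.04544299   25.42443263  690.52487428] 457.1615346158377
top [ 399.48067915   63.97027782 1331.85919496] 498.37824203893194
wrist [221.79655941 587.42668985 383.55706155] 377.45469612426587
{'t': 0.15, 'joints': array([ 9.96400872e-01,  4.91397872e-01,  1.55928894e+00, -2.37666633e-05,
        1.09176277e+00, -1.05598214e-01]), 'qvel': array([ 0.00048104, -0.00280286, -0.0014146 , -0.00037641, -0.00146769,
       -0.00149935]), 'tau': array([ 2.49731449e-03, -6.12890339e+01, -2.58280903e+01,  6.92764646e-02,
        4.72784182e-02, -9.14155544e-05]), 'eef_pos': array([282.35165208, 557.56145539, 404.31742752]), 'tcp_rot': array([-3.14073827e+00, -6.93579771e-05,  2.67280635e+00]), 'ft_force': array([-0.35112955,  0.04556529,  0.08688361]), 'moment': array([ 0.00921037, -0.04238756, -0.02083425]), 'opening': 0.9984669692230876}
```

View pics/scene0.png

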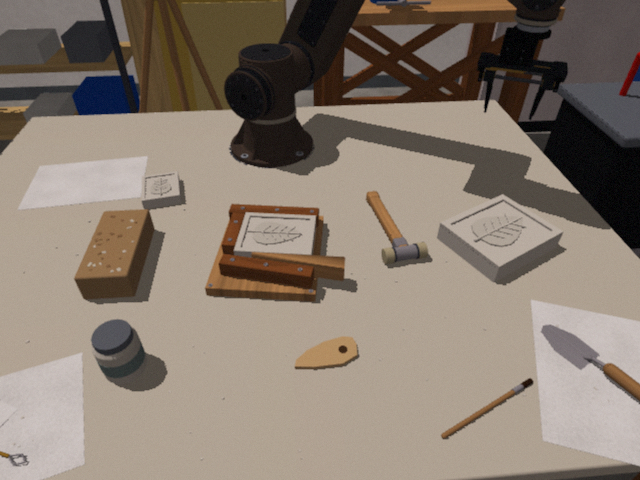

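View pics/top0.png

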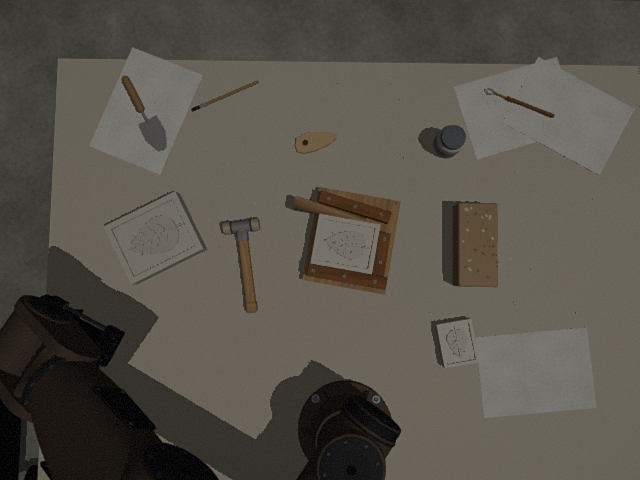

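View pics/wrist0.png

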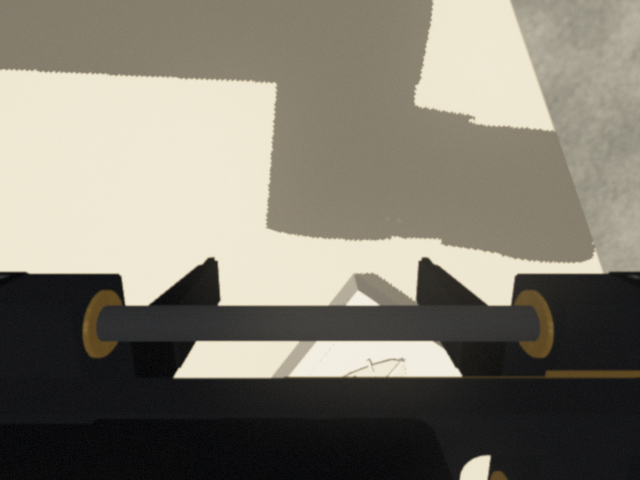

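The scene and top pictures show three tile-like things: large at top px (155,237), middle at (345,245) and small at (457,343). The middle one lies in the fenced board with the wedge beside it, so it is the one meant. The hammer is at (245,265) with its head at (240,226), and the wedge butt is near (290,202). I'll enlarge to confirm.

```bash
python3 - <<'E'
from h import *
c=load('top0.png'); im=c['img'][:,:,::-1]
cr=im[175:325,205:415]; cr=cv2.convertScaleAbs(cr,alpha=1.6)
cv2.imwrite('pics/crop_top.png',cv2.resize(cr,None,fx=3.8,fy=3.8,interpolation=cv2.INTER_CUBIC))
c=load('scene0.png'); im=c['img'][:,:,::-1]
cr=im[180:310,200:440]
cv2.imwrite('pics/crop_scene.png',cv2.resize(cr,None,fx=3.3,fy=3.3,interpolation=cv2.INTER_CUBIC))
E
```

```text
(no output)
```

View pics/crop_top.png

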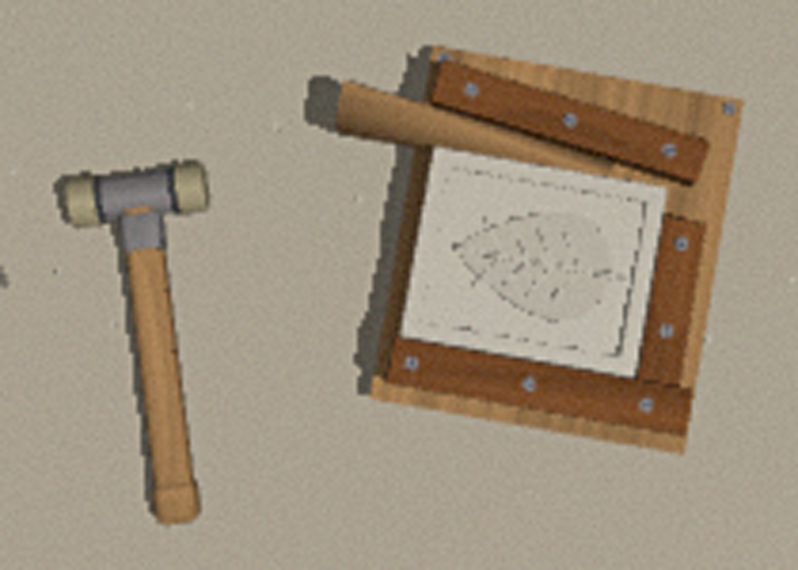

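View pics/crop_scene.png

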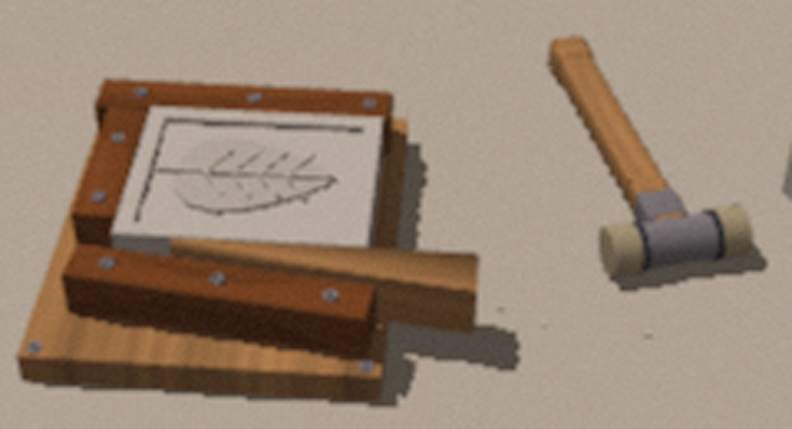

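```bash
python3 - <<'E'
from h import *
c=load('top0.png'); im=c['img']; s=lambda u,v:(205+(u+.5)/3.8-.5,175+(v+.5)/3.8-.5)
def P(u,v,z): return ray(c,*s(u,v),z)
hsv=cv2.cvtColor(im,cv2.COLOR_RGB2HSV)
# tile
m=((hsv[...,1]<40)&(im.min(2)>105)).astype(np.uint8)
m[:,:]*=1; z=np.zeros_like(m); z[205:285,300:392]=1; m*=z
n,l,st,ce=cv2.connectedComponentsWithStats(m); i=1+np.argmax(st[1:,4]); 
k=cv2.morphologyEx((l==i).astype(np.uint8),cv2.MORPH_CLOSE,np.ones((5,5)))
r=cv2.findContours(k,0,2)[0][0]; w=np.array([ray(c,p[0][0],p[0][1],58)[:2] for p in r],np.float32)
rr=cv2.minAreaRect(w); print('tile',rr,np.round(cv2.boxPoints(rr)))
# wood of hammer
z=np.zeros_like(m); z[215:325,215:270]=1
wd=((hsv[...,1]>85)*z).astype(np.uint8)
n,l,st,ce=cv2.connectedComponentsWithStats(wd); i=1+np.argmax(st[1:,4]); print(st[i],ce[i])
r=cv2.findContours((l==i).astype(np.uint8),0,2)[0][0]; w=np.array([ray(c,p[0][0],p[0][1],24)[:2] for p in r],np.float32)
rr=cv2.minAreaRect(w); print('handle',rr,np.round(cv2.boxPoints(rr),1))
print('faces', P(62,196,17.5),P(207,183,17.5), 'head mid', P(135,190,17.5),'handle end',P(178,505,16.5))
print('butt',P(343,82,58),P(337,130,58))
print('board corners',[P(*p,22).round(1) for p in [(433,45),(744,98),(685,454),(370,398)]])
print('cleat', [P(*p,56).round(1) for p in [(440,62),(434,100),(708,142),(692,184)]])
c=load('scene0.png'); s=lambda u,v:(200+(u+.5)/3.3-.5,180+(v+.5)/3.3-.5)
print('scene butt top',P(478,253,58),P(474,287,58),'bottom',P(474,329,22))
print('scene face',P(622,253,17.5),'end',P(572,45,24),'tile cnr',P(385,113,58),P(378,247,58),P(112,235,58),P(152,106,58))
E
```

```text
tile ((480.44085693359375, 8.645370483398438), (158.01661682128906, 127.70765686035156), 80.52215576171875) [[404. -59.]
 [530. -80.]
 [556.  76.]
 [430.  97.]]
[238 240  20  73 763] [247.1559633  276.60026212]
handle ((394.5197448730469, 263.7032165527344), (189.3937225341797, 30.257450103759766), 8.99939250946045) [[298.6 263.8]
 [303.4 233.9]
 [490.4 263.6]
 [485.7 293.5]]
faces [524.81618764 335.98935391  17.5       ] [535.15671409 235.15461171  17.5       ] head mid [529.63940054 285.22852929  17.5       ] handle end [311.81176397 250.69574584  16.5       ]
butt [600.90854107 139.08978251  58.        ] [568.09972438 142.62957149  58.        ]
board corners [array([633.4,  78.8,  22. ]), array([ 598.8, -138.4,   22. ]), array([351.3, -98.3,  22. ]), array([387.1, 119.1,  22. ])]
cleat [array([615.7,  73.5,  56. ]), array([589.7,  77.2,  56. ]), array([ 563.3, -108.8,   56. ]), array([534.5, -98.1,  56. ])]
scene butt top [569.59726905 142.06622876  58.        ] [598.87701279 135.67826675  58.        ] bottom [598.96121988 137.07523667  22.        ]
scene face [534.98502951 243.0655978   17.5       ] end [309.76369754 251.02800643  24.        ] tile cnr [425.2315238   97.59452449  58.        ] [558.86933448  81.46099373  58.        ] [533.53732705 -82.29779722  58.        ] [403.39086784 -61.36066066  58.        ]
```

The middle tile sits in the fence with the wedge beside it, which confirms it. The butt is at about (584,140), 52 mm past the board edge (expected 50–62). Board yaw is about -9.1° and hammer yaw about +9°. The grip is at about (471,276). Next I'll hover over it.

```bash
cat >> h.py <<'E'
def plan(x,y,z,yaw):
    "shift in units of 150 mm in the present tool axes, and rz in 45 deg units"
    from scipy.spatial.transform import Rotation as Ro
    s=env.state(); R=Ro.from_euler('xyz',s['tcp_rot'])
    d=R.inv().apply(np.array([x,y,z])-s['eef_pos'])/150
    T=Ro.from_euler('xyz',[np.pi,0,yaw]); rv=(R.inv()*T).as_rotvec()/np.radians(45)
    print('t',round(s['t'],2),'pos',s['eef_pos'].round(1),'rot',s['tcp_rot'].round(3),'F',s['ft_force'].round(1)); print('shift',d.round(3),'turn',rv.round(3))
E
python3 - <<'E'
from h import *
plan(471.3,276.3,290,3.2986)
E
```

```text
t 0.15 pos [282.4 557.6 404.3] rot [-3.141 -0.     2.673] F [-0.4  0.   0.1]
shift [-1.971 -1.103  0.763] turn [-0.001 -0.    -0.797]
```

```bash
python3 -m pendant '[{"x":-0.25,"y":-0.14,"z":0.1,"jaw":1},{"x":-0.5,"y":-0.28,"z":0.2,"jaw":1},{"x":-0.75,"y":-0.41,"z":0.3,"jaw":1},{"x":-0.98,"y":-0.55,"z":0.38,"jaw":1}]'
python3 -m pendant '[{"x":-0.25,"y":-0.14,"z":0.1,"rz":-0.2,"jaw":1},{"x":-0.5,"y":-0.28,"z":0.2,"rz":-0.4,"jaw":1},{"x":-0.75,"y":-0.41,"z":0.3,"rz":-0.6,"jaw":1},{"x":-0.99,"y":-0.55,"z":0.38,"rz":-0.797,"jaw":1},{"x":-0.99,"y":-0.55,"z":0.38,"rz":-0.797,"jaw":1}]'
python3 - <<'E'
from h import *
c=cap('wrist','wrist1.png'); plan(471.3,276.3,187.5,3.2986)
E
```

```text
t 0.2 pos [282.4 557.6 404.4] rot [-3.141 -0.     2.673] F [ 0.7 -0.2  0.5]
shift [-1.971 -1.103  1.447] turn [-0.001 -0.    -0.797]invalid input
invalid input
```

View pics/wrist1.png

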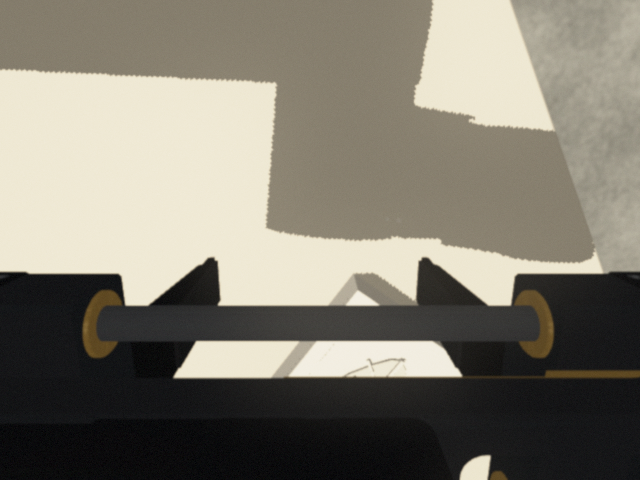

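The arm has not moved, because both calls were refused. I'll give every key, as in the form.

```bash
python3 -m pendant '[{"x":-0.25,"y":-0.14,"z":0.1,"rx":0.0,"ry":0.0,"rz":0.0,"jaw":1.0},{"x":-0.5,"y":-0.28,"z":0.2,"rx":0.0,"ry":0.0,"rz":0.0,"jaw":1.0},{"x":-0.75,"y":-0.41,"z":0.3,"rx":0.0,"ry":0.0,"rz":0.0,"jaw":1.0},{"x":-0.98,"y":-0.55,"z":0.38,"rx":0.0,"ry":0.0,"rz":0.0,"jaw":1.0}]'
```

```text
t: 0.7
eef_pos: [376.9, 416.4, 347.1]
tcp_rot: [-3.141, -0.0, 2.673]
ft_force: [-0.1, 0.5, 0.1]
opening: 0.998
```

```bash
python3 -m pendant '[{"x":-0.25,"y":-0.14,"z":0.1,"rx":0.0,"ry":0.0,"rz":-0.2,"jaw":1.0},{"x":-0.5,"y":-0.28,"z":0.2,"rx":0.0,"ry":0.0,"rz":-0.4,"jaw":1.0},{"x":-0.75,"y":-0.41,"z":0.3,"rx":0.0,"ry":0.0,"rz":-0.6,"jaw":1.0},{"x":-0.99,"y":-0.55,"z":0.38,"rx":0.0,"ry":0.0,"rz":-0.797,"jaw":1.0},{"x":-0.99,"y":-0.55,"z":0.38,"rx":0.0,"ry":0.0,"rz":-0.797,"jaw":1.0}]'
python3 - <<'E'
from h import *
c=cap('wrist','wrist2.png'); plan(471.3,276.3,187.5,3.2986)
E
```

```text
t: 1.32
eef_pos: [472.6, 274.9, 289.8]
tcp_rot: [-3.141, -0.001, -2.986]
ft_force: [0.1, 0.3, 0.9]
opening: 1.001
t 1.38 pos [472.  276.  290.3] rot [-3.141e+00 -1.000e-03 -2.988e+00] F [0.5 0.9 0.1]
shift [0.004 0.003 0.685] turn [-0.    -0.001 -0.004]
```

View pics/wrist2.png

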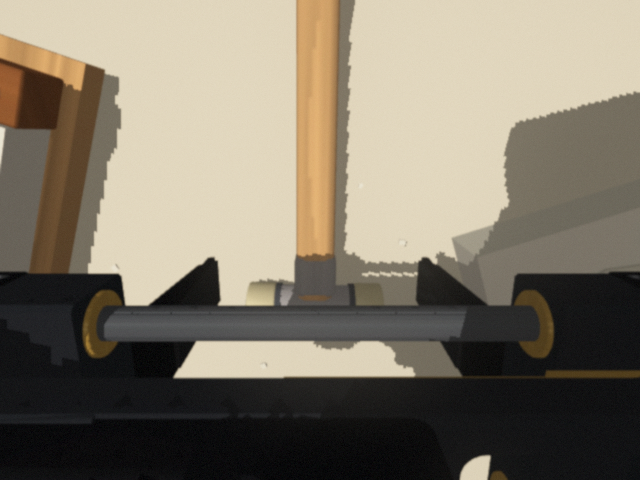

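The wrist picture shows the handle running vertically between the jaws at u≈317, with the head behind the crossbar at (316,294) and the wood/collar joint at v≈257. I'll check the handle axis with rays.

```bash
python3 - <<'E'
from h import *
c=load('wrist2.png')
hsv=cv2.cvtColor(c['img'],cv2.COLOR_RGB2HSV)
for v in (20,80,140,200,245):
    r=np.where((hsv[v,270:370,1]>90)&(c['img'][v,270:370,0]>120))[0]+270; a=ray(c,(r.min()+r.max())/2,v,24)
    print(v,r.min(),r.max(),a.round(1), np.linalg.norm(ray(c,r.min(),v,24)-ray(c,r.max(),v,24)).round(1))
print('collar',ray(c,315,257,24).round(1),'faces',ray(c,248,292,20).round(1),ray(c,384,292,20).round(1))
print('near edge head', ray(c,316,284,28).round(1))
E
```

```text
20 297 339 [340.8 253.5  24. ] 24.7
80 297 337 [373.7 258.   24. ] 24.4
140 297 336 [408.9 263.1  24. ] 24.7
200 297 334 [446.9 268.4  24. ] 24.3
245 297 333 [477.4 272.7  24. ] 24.4
collar [485.9 274.   24. ] faces [520.3 231.2  20. ] [505.4 326.6  20. ]
near edge head [503.6 277.5  28. ]
```

```bash
python3 - <<'E'
from h import *
plan(469,274,193.5,3.29)
E
```

```text
t 1.38 pos [472.  276.  290.3] rot [-3.141e+00 -1.000e-03 -2.988e+00] F [0.5 0.9 0.1]
shift [ 0.021 -0.01   0.645] turn [-0.    -0.001  0.007]
```

```bash
python3 -m pendant '[{"x":0.01,"y":-0.01,"z":0.25,"rx":0.0,"ry":0.0,"rz":0.007,"jaw":1.0},{"x":0.02,"y":-0.01,"z":0.45,"rx":0.0,"ry":0.0,"rz":0.007,"jaw":1.0},{"x":0.02,"y":-0.01,"z":0.58,"rx":0.0,"ry":0.0,"rz":0.007,"jaw":1.0},{"x":0.02,"y":-0.01,"z":0.645,"rx":0.0,"ry":0.0,"rz":0.007,"jaw":1.0},{"x":0.02,"y":-0.01,"z":0.645,"rx":0.0,"ry":0.0,"rz":0.007,"jaw":1.0}]'
python3 - <<'E'
from h import *
c=cap('wrist','wrist3.png'); plan(469,274,193.5,3.29)
E
```

```text
t: 2.0
eef_pos: [468.5, 275.5, 193.9]
tcp_rot: [-3.142, -0.0, -2.99]
ft_force: [-1.1, 0.2, -0.9]
opening: 1.001
t 2.05 pos [468.6 275.4 194.4] rot [ 3.141  0.    -2.99 ] F [ 0.7  0.  -0.2]
shift [-0.001 -0.009  0.006] turn [0.    0.001 0.004]
```

View pics/wrist3.png

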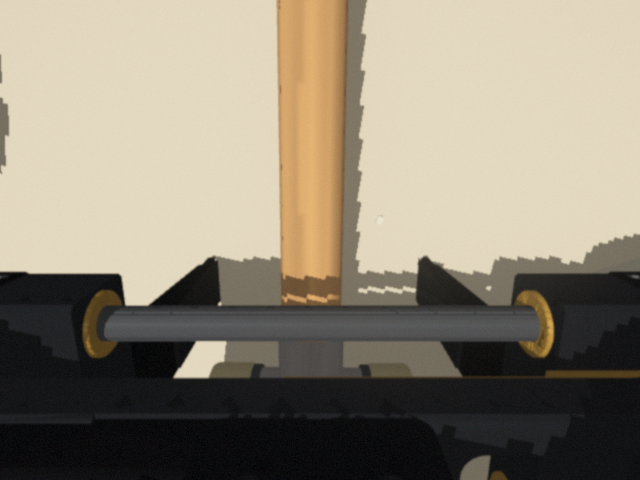

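The handle is centred between the fingers at u≈312 and runs parallel to them. Closing the jaws.

```bash
python3 -m pendant '[{"x":0.0,"y":0.0,"z":0.0,"rx":0.0,"ry":0.0,"rz":0.0,"jaw":0.5},{"x":0.0,"y":0.0,"z":0.0,"rx":0.0,"ry":0.0,"rz":0.0,"jaw":0.0},{"x":0.0,"y":0.0,"z":0.0,"rx":0.0,"ry":0.0,"rz":0.0,"jaw":0.0},{"x":0.0,"y":0.0,"z":0.0,"rx":0.0,"ry":0.0,"rz":0.0,"jaw":0.0},{"x":0.0,"y":0.0,"z":0.0,"rx":0.0,"ry":0.0,"rz":0.0,"jaw":0.0},{"x":0.0,"y":0.0,"z":0.0,"rx":0.0,"ry":0.0,"rz":0.0,"jaw":0.0},{"x":0.0,"y":0.0,"z":0.0,"rx":0.0,"ry":0.0,"rz":0.0,"jaw":0.0},{"x":0.0,"y":0.0,"z":0.0,"rx":0.0,"ry":0.0,"rz":0.0,"jaw":0.0}]'
```

```text
t: 3.05
eef_pos: [468.7, 274.9, 194.0]
tcp_rot: [-3.142, -0.0, -2.99]
ft_force: [-0.7, -0.6, 0.4]
opening: 0.274
```

```bash
python3 -m pendant '[{"x":0.0,"y":0.0,"z":-0.05,"rx":0.0,"ry":0.0,"rz":0.0,"jaw":0.0},{"x":0.0,"y":0.0,"z":-0.12,"rx":0.0,"ry":0.0,"rz":0.0,"jaw":0.0},{"x":0.0,"y":0.0,"z":-0.15,"rx":0.0,"ry":0.0,"rz":0.0,"jaw":0.0},{"x":0.0,"y":0.0,"z":-0.15,"rx":0.0,"ry":0.0,"rz":0.0,"jaw":0.0},{"x":0.0,"y":0.0,"z":-0.15,"rx":0.0,"ry":0.0,"rz":0.0,"jaw":0.0}]'
python3 - <<'E'
from h import *
plan(539.1,230.7,216.5,2.983)
E
```

```text
t: 3.68
eef_pos: [468.7, 274.9, 216.4]
tcp_rot: [3.142, -0.0, -2.99]
ft_force: [0.2, -0.6, -4.3]
opening: 0.271
t 3.67 pos [468.7 274.9 216.4] rot [ 3.142 -0.    -2.99 ] F [ 0.2 -0.6 -4.3]
shift [-0.42  -0.362 -0.001] turn [ 0.    -0.     0.395]
```

```bash
python3 -m pendant '[{"x":-0.1,"y":-0.09,"z":0.0,"rx":0.0,"ry":0.0,"rz":0.1,"jaw":0.0},{"x":-0.2,"y":-0.18,"z":0.0,"rx":0.0,"ry":0.0,"rz":0.2,"jaw":0.0},{"x":-0.3,"y":-0.27,"z":0.0,"rx":0.0,"ry":0.0,"rz":0.3,"jaw":0.0},{"x":-0.42,"y":-0.36,"z":0.0,"rx":0.0,"ry":0.0,"rz":0.395,"jaw":0.0},{"x":-0.42,"y":-0.36,"z":0.0,"rx":0.0,"ry":0.0,"rz":0.395,"jaw":0.0},{"x":-0.42,"y":-0.36,"z":0.0,"rx":0.0,"ry":0.0,"rz":0.395,"jaw":0.0}]'
python3 - <<'E'
from h import *
for n in ['scene','top']:
    c=cap(n,n+'4.png')
s=env.state(); print(s['eef_pos'],s['ft_force'])
c=load('scene4.png');cv2.imwrite('pics/cs4.png',cv2.resize(c['img'][180:310,240:460,::-1],None,fx=3.6,fy=3.6,interpolation=2))
c=load('top4.png');cv2.imwrite('pics/ct4.png',cv2.convertScaleAbs(cv2.resize(c['img'][175:325,205:415,::-1],None,fx=3.8,fy=3.8,interpolation=2),alpha=1.6))
E
```

```text
t: 4.42
eef_pos: [538.6, 231.2, 216.1]
tcp_rot: [-3.141, -0.001, 2.984]
ft_force: [-0.0, 1.3, -3.5]
opening: 0.268
[538.50559301 231.40351402 216.33365826] [-0.83845033  0.72547989 -4.20351144]
```

View pics/cs4.png

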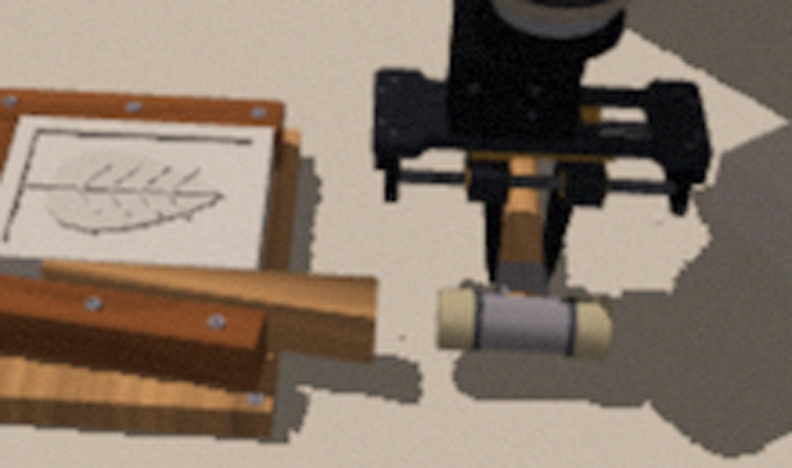

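View pics/ct4.png

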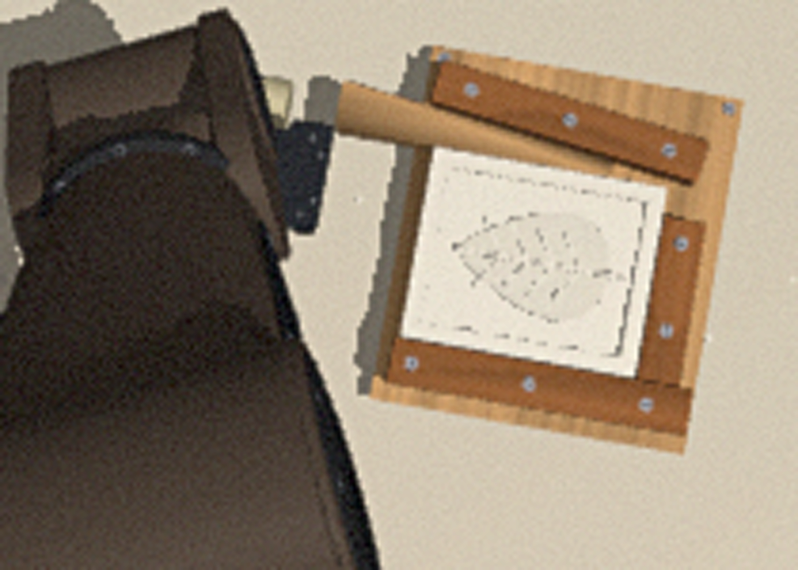

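```bash
python3 - <<'E'
from h import *
c=load('scene4.png'); ex=np.array([.9875,-.158,0]); ey=np.array([.158,.9875,0])
s=lambda p:(((p-[240,180])+.5)*3.6-.5).round(0)
b=np.array([584.3,139.9,40.]); print('butt c,top,bottom near',s(proj(c,[b,b+15*ex+[0,0,18],b+15*ex-[0,0,18],b-15*ex+[0,0,18]])))
tcp=np.array([538.5,231.4,0]); h=tcp+59*ex; h[2]=40
print('head c, face c, face top,bottom',s(proj(c,[h,h-47.5*ey,h-47.5*ey+[0,0,17.5],h-47.5*ey-[0,0,17.5],h+47.5*ey])))
E
```

```text
butt c,top,bottom near [[376. 318.]
 [377. 313.]
 [374. 359.]
 [378. 276.]]
head c, face c, face top,bottom [[525. 324.]
 [439. 320.]
 [441. 297.]
 [437. 342.]
 [610. 328.]]
```

Predicted and seen positions agree within about 1 mm: face at px (440,319) and butt at (377,318) in the crop. The gap is about 35 mm along tool -y. Tap 1 goes to about 11 mm past first contact, and the jam comes no sooner than 15 mm.

```bash
python3 -m pendant '[{"x":0.0,"y":-0.08,"z":0.0,"rx":0.0,"ry":0.0,"rz":0.0,"jaw":0.0},{"x":0.0,"y":-0.15,"z":0.0,"rx":0.0,"ry":0.0,"rz":0.0,"jaw":0.0},{"x":0.0,"y":-0.19,"z":0.0,"rx":0.0,"ry":0.0,"rz":0.0,"jaw":0.0},{"x":0.0,"y":-0.22,"z":0.0,"rx":0.0,"ry":0.0,"rz":0.0,"jaw":0.0},{"x":0.0,"y":-0.25,"z":0.0,"rx":0.0,"ry":0.0,"rz":0.0,"jaw":0.0}]'; python3 -m pendant '[{"x":0.0,"y":-0.03,"z":0.0,"rx":0.0,"ry":0.0,"rz":0.0,"jaw":0.0}]'; python3 -m pendant '[{"x":0.0,"y":-0.02,"z":0.0,"rx":0.0,"ry":0.0,"rz":0.0,"jaw":0.0}]'
python3 -m pendant '[{"x":0.0,"y":0.05,"z":0.0,"rx":0.0,"ry":0.0,"rz":0.0,"jaw":0.0},{"x":0.0,"y":0.15,"z":0.0,"rx":0.0,"ry":0.0,"rz":0.0,"jaw":0.0},{"x":0.0,"y":0.15,"z":0.0,"rx":0.0,"ry":0.0,"rz":0.0,"jaw":0.0}]'
python3 - <<'E'
from h import *
c=cap('top','top5.png');cv2.imwrite('pics/ct5.png',cv2.convertScaleAbs(cv2.resize(c['img'][175:325,205:415,::-1],None,fx=3.8,fy=3.8,interpolation=2),alpha=1.6))
c=cap('scene','scene5.png');cv2.imwrite('pics/cs5.png',cv2.resize(c['img'][180:310,240:460,::-1],None,fx=3.6,fy=3.6,interpolation=2))
E
```

```text
t: 5.15
eef_pos: [533.3, 193.8, 216.6]
tcp_rot: [3.141, 0.0, 2.983]
ft_force: [1.5, 0.0, -3.6]
opening: 0.274
t: 5.28
eef_pos: [532.5, 189.4, 216.5]
tcp_rot: [3.141, 0.0, 2.983]
ft_force: [-0.2, -0.3, -3.9]
opening: 0.273
t: 5.4
eef_pos: [532.0, 186.5, 216.5]
tcp_rot: [3.141, 0.0, 2.983]
ft_force: [0.7, -0.2, -3.5]
opening: 0.273
t: 5.78
eef_pos: [535.7, 210.3, 216.5]
tcp_rot: [3.141, 0.0, 2.985]
ft_force: [-0.5, 0.0, -3.8]
opening: 0.271
```

View pics/cs5.png

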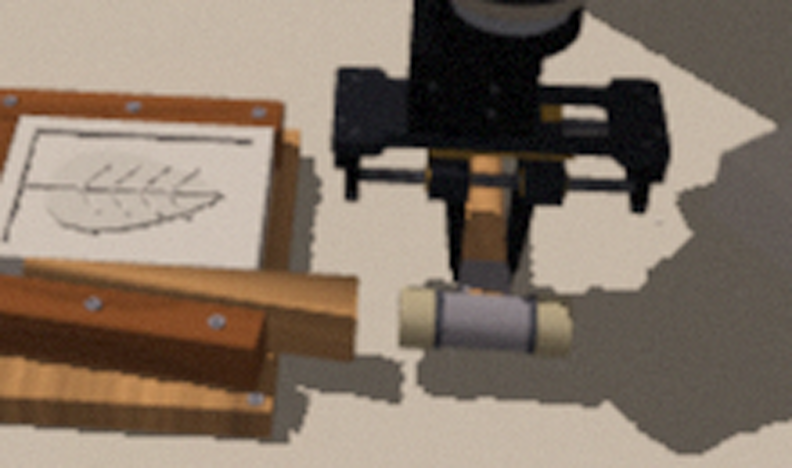

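The picture shows the butt edge moved from u=377 to u=358, about 10.5 mm, with the hammer clear of it again. Tap 2 adds about 6 mm.

```bash
python3 -m pendant '[{"x":0.0,"y":-0.05,"z":0.0,"rx":0.0,"ry":0.0,"rz":0.0,"jaw":0.0},{"x":0.0,"y":-0.1,"z":0.0,"rx":0.0,"ry":0.0,"rz":0.0,"jaw":0.0},{"x":0.0,"y":-0.14,"z":0.0,"rx":0.0,"ry":0.0,"rz":0.0,"jaw":0.0},{"x":0.0,"y":-0.17,"z":0.0,"rx":0.0,"ry":0.0,"rz":0.0,"jaw":0.0}]'; python3 -m pendant '[{"x":0.0,"y":-0.03,"z":0.0,"rx":0.0,"ry":0.0,"rz":0.0,"jaw":0.0}]'
python3 -m pendant '[{"x":0.0,"y":0.07,"z":0.0,"rx":0.0,"ry":0.0,"rz":0.0,"jaw":0.0},{"x":0.0,"y":0.1,"z":0.0,"rx":0.0,"ry":0.0,"rz":0.0,"jaw":0.0},{"x":0.0,"y":0.1,"z":0.0,"rx":0.0,"ry":0.0,"rz":0.0,"jaw":0.0}]'
```

```text
t: 6.38
eef_pos: [531.6, 183.0, 216.6]
tcp_rot: [3.141, 0.0, 2.982]
ft_force: [0.1, 0.9, -4.1]
opening: 0.269
t: 6.5
eef_pos: [530.9, 178.9, 216.5]
tcp_rot: [3.141, 0.0, 2.983]
ft_force: [0.9, 0.9, -3.8]
opening: 0.271
t: 6.88
eef_pos: [533.2, 194.7, 216.4]
tcp_rot: [3.141, 0.0, 2.984]
ft_force: [-0.4, 0.9, -3.0]
opening: 0.268
```

```bash
python3 -m pendant '[{"x":0.0,"y":-0.05,"z":0.0,"rx":0.0,"ry":0.0,"rz":0.0,"jaw":0.0},{"x":0.0,"y":-0.09,"z":0.0,"rx":0.0,"ry":0.0,"rz":0.0,"jaw":0.0},{"x":0.0,"y":-0.12,"z":0.0,"rx":0.0,"ry":0.0,"rz":0.0,"jaw":0.0}]'; python3 -m pendant '[{"x":0.0,"y":-0.02,"z":0.0,"rx":0.0,"ry":0.0,"rz":0.0,"jaw":0.0}]'
python3 -m pendant '[{"x":0.0,"y":0.07,"z":0.0,"rx":0.0,"ry":0.0,"rz":0.0,"jaw":0.0},{"x":0.0,"y":0.1,"z":0.0,"rx":0.0,"ry":0.0,"rz":0.0,"jaw":0.0},{"x":0.0,"y":0.1,"z":0.0,"rx":0.0,"ry":0.0,"rz":0.0,"jaw":0.0}]'
```

```text
t: 7.25
eef_pos: [530.3, 175.6, 216.5]
tcp_rot: [3.142, -0.0, 2.983]
ft_force: [-0.2, 0.9, -3.6]
opening: 0.27
t: 7.38
eef_pos: [529.9, 172.8, 216.5]
tcp_rot: [3.141, 0.0, 2.983]
ft_force: [0.7, 1.0, -3.3]
opening: 0.275
t: 7.75
eef_pos: [532.2, 188.8, 216.5]
tcp_rot: [3.141, 0.0, 2.984]
ft_force: [0.6, -0.2, -3.7]
opening: 0.273
```

```bash
python3 - <<'E'
from h import *
c=cap('scene','scene6.png');cv2.imwrite('pics/cs6.png',cv2.resize(c['img'][180:310,240:460,::-1],None,fx=3.6,fy=3.6,interpolation=2))
E
```

```text
(no output)
```

View pics/cs6.png

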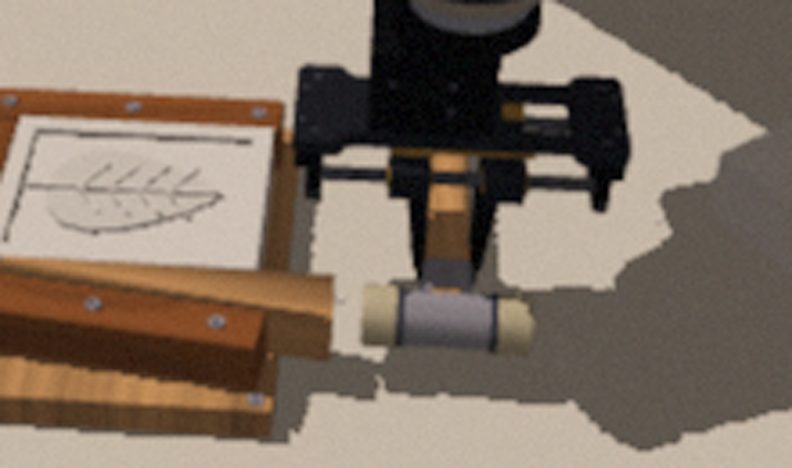

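The butt edge is now at u=333, about 24 mm of advance, still sliding freely. Continuing with 6 mm taps.

```bash
python3 -m pendant '[{"x":0.0,"y":-0.05,"z":0.0,"rx":0.0,"ry":0.0,"rz":0.0,"jaw":0.0},{"x":0.0,"y":-0.09,"z":0.0,"rx":0.0,"ry":0.0,"rz":0.0,"jaw":0.0},{"x":0.0,"y":-0.12,"z":0.0,"rx":0.0,"ry":0.0,"rz":0.0,"jaw":0.0}]'; python3 -m pendant '[{"x":0.0,"y":-0.02,"z":0.0,"rx":0.0,"ry":0.0,"rz":0.0,"jaw":0.0}]'
python3 -m pendant '[{"x":0.0,"y":0.06,"z":0.0,"rx":0.0,"ry":0.0,"rz":0.0,"jaw":0.0},{"x":0.0,"y":0.1,"z":0.0,"rx":0.0,"ry":0.0,"rz":0.0,"jaw":0.0},{"x":0.0,"y":0.1,"z":0.0,"rx":0.0,"ry":0.0,"rz":0.0,"jaw":0.0}]'
```

```text
t: 8.18
eef_pos: [529.4, 169.7, 216.5]
tcp_rot: [3.141, 0.0, 2.982]
ft_force: [0.1, 0.7, -3.5]
opening: 0.271
t: 8.3
eef_pos: [528.9, 166.9, 216.5]
tcp_rot: [3.141, -0.0, 2.983]
ft_force: [-0.1, 1.4, -4.5]
opening: 0.272
t: 8.68
eef_pos: [531.3, 182.9, 216.5]
tcp_rot: [3.141, 0.0, 2.984]
ft_force: [0.1, -0.3, -3.7]
opening: 0.273
```

Next tap, to about 36 mm.

```bash
python3 -m pendant '[{"x":0.0,"y":-0.05,"z":0.0,"rx":0.0,"ry":0.0,"rz":0.0,"jaw":0.0},{"x":0.0,"y":-0.09,"z":0.0,"rx":0.0,"ry":0.0,"rz":0.0,"jaw":0.0},{"x":0.0,"y":-0.12,"z":0.0,"rx":0.0,"ry":0.0,"rz":0.0,"jaw":0.0}]'; python3 -m pendant '[{"x":0.0,"y":-0.02,"z":0.0,"rx":0.0,"ry":0.0,"rz":0.0,"jaw":0.0}]'
python3 -m pendant '[{"x":0.0,"y":0.06,"z":0.0,"rx":0.0,"ry":0.0,"rz":0.0,"jaw":0.0},{"x":0.0,"y":0.1,"z":0.0,"rx":0.0,"ry":0.0,"rz":0.0,"jaw":0.0},{"x":0.0,"y":0.1,"z":0.0,"rx":0.0,"ry":0.0,"rz":0.0,"jaw":0.0}]'
```

```text
t: 9.05
eef_pos: [528.4, 163.8, 216.5]
tcp_rot: [3.142, -0.0, 2.983]
ft_force: [-0.2, 0.8, -3.3]
opening: 0.268
t: 9.18
eef_pos: [527.9, 161.0, 216.5]
tcp_rot: [3.141, -0.0, 2.983]
ft_force: [-2.0, 4.3, -3.7]
opening: 0.273
t: 9.55
eef_pos: [530.4, 177.0, 216.5]
tcp_rot: [3.141, 0.0, 2.984]
ft_force: [-0.3, -0.5, -4.1]
opening: 0.269
```

Force is rising to about 4 N, which suggests the tile is starting to move. I'll read the force in smaller rows from here.

```bash
python3 -m pendant '[{"x":0.0,"y":-0.05,"z":0.0,"rx":0.0,"ry":0.0,"rz":0.0,"jaw":0.0},{"x":0.0,"y":-0.09,"z":0.0,"rx":0.0,"ry":0.0,"rz":0.0,"jaw":0.0},{"x":0.0,"y":-0.11,"z":0.0,"rx":0.0,"ry":0.0,"rz":0.0,"jaw":0.0}]'; python3 -m pendant '[{"x":0.0,"y":-0.015,"z":0.0,"rx":0.0,"ry":0.0,"rz":0.0,"jaw":0.0}]'
python3 -m pendant '[{"x":0.0,"y":0.06,"z":0.0,"rx":0.0,"ry":0.0,"rz":0.0,"jaw":0.0},{"x":0.0,"y":0.1,"z":0.0,"rx":0.0,"ry":0.0,"rz":0.0,"jaw":0.0},{"x":0.0,"y":0.1,"z":0.0,"rx":0.0,"ry":0.0,"rz":0.0,"jaw":0.0}]'
```

```text
t: 9.93
eef_pos: [527.6, 159.7, 216.5]
tcp_rot: [3.141, -0.001, 2.982]
ft_force: [-1.7, 8.7, -4.1]
opening: 0.268
t: 10.05
eef_pos: [527.1, 157.9, 216.5]
tcp_rot: [3.141, -0.001, 2.983]
ft_force: [-2.3, 10.8, -3.1]
opening: 0.273
t: 10.42
eef_pos: [529.9, 173.0, 216.5]
tcp_rot: [3.141, 0.0, 2.984]
ft_force: [-0.2, -1.0, -3.7]
opening: 0.271
```

```bash
python3 -m pendant '[{"x":0.0,"y":-0.05,"z":0.0,"rx":0.0,"ry":0.0,"rz":0.0,"jaw":0.0},{"x":0.0,"y":-0.085,"z":0.0,"rx":0.0,"ry":0.0,"rz":0.0,"jaw":0.0},{"x":0.0,"y":-0.11,"z":0.0,"rx":0.0,"ry":0.0,"rz":0.0,"jaw":0.0}]'; python3 -m pendant '[{"x":0.0,"y":-0.01,"z":0.0,"rx":0.0,"ry":0.0,"rz":0.0,"jaw":0.0}]'
python3 -m pendant '[{"x":0.0,"y":0.06,"z":0.0,"rx":0.0,"ry":0.0,"rz":0.0,"jaw":0.0},{"x":0.0,"y":0.1,"z":0.0,"rx":0.0,"ry":0.0,"rz":0.0,"jaw":0.0},{"x":0.0,"y":0.1,"z":0.0,"rx":0.0,"ry":0.0,"rz":0.0,"jaw":0.0}]'
python3 - <<'E'
from h import *
c=cap('scene','scene7.png');cv2.imwrite('pics/cs7.png',cv2.resize(c['img'][180:310,200:420,::-1],None,fx=3.6,fy=3.6,interpolation=2))
E
```

```text
t: 10.8
eef_pos: [527.0, 156.0, 216.5]
tcp_rot: [3.141, -0.0, 2.982]
ft_force: [-3.2, 10.1, -3.1]
opening: 0.272
t: 10.92
eef_pos: [526.6, 155.1, 216.5]
tcp_rot: [3.14, -0.001, 2.983]
ft_force: [-4.1, 19.2, -2.7]
opening: 0.268
t: 11.3
eef_pos: [529.4, 169.9, 216.5]
tcp_rot: [3.142, 0.0, 2.983]
ft_force: [0.0, -0.5, -4.1]
opening: 0.272
```

View pics/cs7.png

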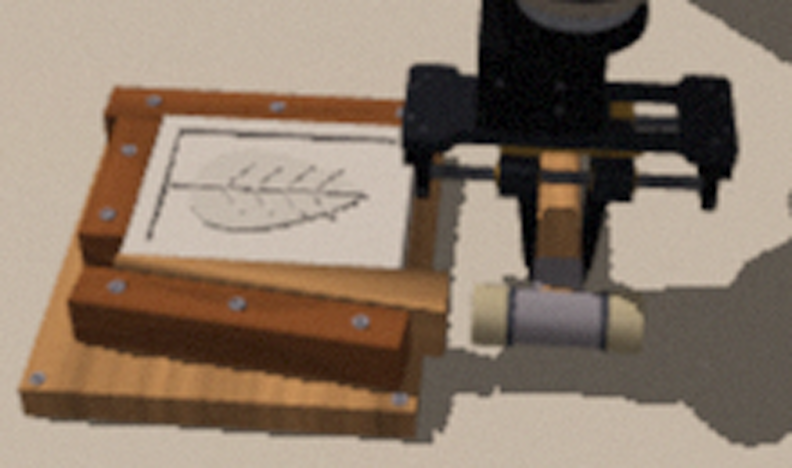

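Force jumped to 19 N, so the wedge is jamming at about 41 mm. I'll give a seating tap to the same depth plus under 1 mm, and read where it stops.

```bash
python3 -m pendant '[{"x":0.0,"y":-0.03,"z":0.0,"rx":0.0,"ry":0.0,"rz":0.0,"jaw":0.0},{"x":0.0,"y":-0.065,"z":0.0,"rx":0.0,"ry":0.0,"rz":0.0,"jaw":0.0},{"x":0.0,"y":-0.105,"z":0.0,"rx":0.0,"ry":0.0,"rz":0.0,"jaw":0.0}]'
python3 -m pendant '[{"x":0.0,"y":0.06,"z":0.0,"rx":0.0,"ry":0.0,"rz":0.0,"jaw":0.0},{"x":0.0,"y":0.1,"z":0.0,"rx":0.0,"ry":0.0,"rz":0.0,"jaw":0.0},{"x":0.0,"y":0.1,"z":0.0,"rx":0.0,"ry":0.0,"rz":0.0,"jaw":0.0}]'
```

```text
t: 11.72
eef_pos: [526.3, 154.2, 216.4]
tcp_rot: [3.141, -0.001, 2.982]
ft_force: [-11.8, 37.2, -1.3]
opening: 0.274
t: 12.1
eef_pos: [529.3, 169.1, 216.5]
tcp_rot: [3.142, 0.0, 2.984]
ft_force: [-0.9, -0.9, -3.4]
opening: 0.271
```

The wrist felt 37 N, harder than the advised 12–20 N but under the limits. A lighter check tap will show whether the wedge has stopped.

```bash
python3 -m pendant '[{"x":0.0,"y":-0.03,"z":0.0,"rx":0.0,"ry":0.0,"rz":0.0,"jaw":0.0},{"x":0.0,"y":-0.06,"z":0.0,"rx":0.0,"ry":0.0,"rz":0.0,"jaw":0.0},{"x":0.0,"y":-0.08,"z":0.0,"rx":0.0,"ry":0.0,"rz":0.0,"jaw":0.0}]';python3 -m pendant '[{"x":0.0,"y":-0.01,"z":0.0,"rx":0.0,"ry":0.0,"rz":0.0,"jaw":0.0}]'
python3 -m pendant '[{"x":0.0,"y":0.05,"z":0.0,"rx":0.0,"ry":0.0,"rz":0.0,"jaw":0.0},{"x":0.0,"y":0.15,"z":0.0,"rx":0.0,"ry":0.0,"rz":0.0,"jaw":0.0},{"x":0.0,"y":0.15,"z":0.0,"rx":0.0,"ry":0.0,"rz":0.0,"jaw":0.0}]'
python3 - <<'E'
from h import *
c=cap('scene','scene8.png');cv2.imwrite('pics/cs8.png',cv2.resize(c['img'][180:310,200:420,::-1],None,fx=3.6,fy=3.6,interpolation=2))
plan(470,276,195,3.293)
E
```

```text
t: 12.48
eef_pos: [527.3, 156.5, 216.5]
tcp_rot: [3.142, -0.0, 2.983]
ft_force: [0.5, -0.4, -3.6]
opening: 0.277
t: 12.6
eef_pos: [527.1, 155.2, 216.5]
tcp_rot: [3.141, -0.0, 2.983]
ft_force: [-1.0, 4.6, -3.3]
opening: 0.271
t: 12.98
eef_pos: [530.7, 179.1, 216.5]
tcp_rot: [3.141, 0.001, 2.985]
ft_force: [-0.1, 0.6, -3.3]
opening: 0.268
t 13.03 pos [530.5 178.6 216.4] rot [3.142 0.    2.985] F [ 0.1  0.1 -3. ]
shift [0.5   0.578 0.143] turn [ 0.     0.    -0.393]
```

View pics/cs8.png

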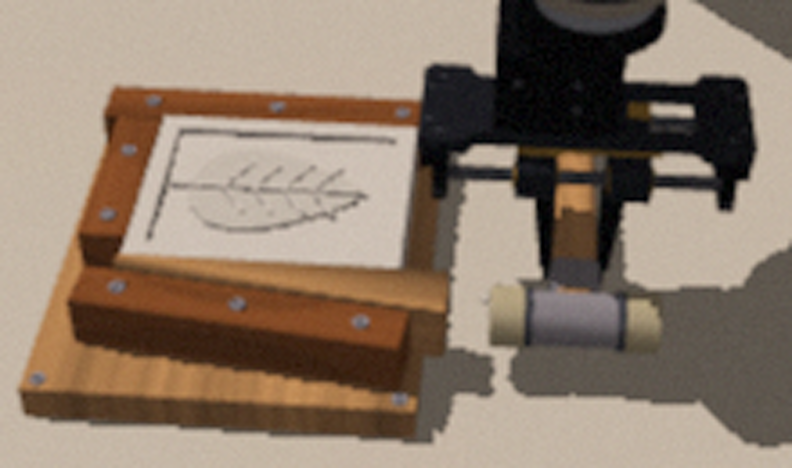

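The butt edge stays at u≈446 in both crops, so the wedge has moved less than 1 mm. Next I'll carry the hammer back to its old spot.

```bash
python3 -m pendant '[{"x":0.08,"y":0.15,"z":0.0,"rx":0.0,"ry":0.0,"rz":0.0,"jaw":0.0},{"x":0.2,"y":0.28,"z":0.0,"rx":0.0,"ry":0.0,"rz":-0.1,"jaw":0.0},{"x":0.32,"y":0.4,"z":0.0,"rx":0.0,"ry":0.0,"rz":-0.2,"jaw":0.0},{"x":0.42,"y":0.5,"z":0.0,"rx":0.0,"ry":0.0,"rz":-0.3,"jaw":0.0},{"x":0.5,"y":0.578,"z":0.0,"rx":0.0,"ry":0.0,"rz":-0.393,"jaw":0.0},{"x":0.5,"y":0.578,"z":0.05,"rx":0.0,"ry":0.0,"rz":-0.393,"jaw":0.0},{"x":0.5,"y":0.578,"z":0.09,"rx":0.0,"ry":0.0,"rz":-0.393,"jaw":0.0},{"x":0.5,"y":0.578,"z":0.12,"rx":0.0,"ry":0.0,"rz":-0.393,"jaw":0.0},{"x":0.5,"y":0.578,"z":0.135,"rx":0.0,"ry":0.0,"rz":-0.393,"jaw":0.0},{"x":0.5,"y":0.578,"z":0.14,"rx":0.0,"ry":0.0,"rz":-0.393,"jaw":0.0}]'
python3 - <<'E'
from h import *
plan(470,276,194,3.293)
E
```

```text
t: 14.28
eef_pos: [470.4, 275.0, 195.3]
tcp_rot: [3.142, -0.0, -2.992]
ft_force: [-0.2, 0.1, -4.0]
opening: 0.272
t 14.28 pos [470.4 275.  195.3] rot [ 3.142 -0.    -2.992] F [-0.2  0.1 -4. ]
shift [0.002 0.007 0.009] turn [ 0.    -0.    -0.002]
```

```bash
python3 -m pendant '[{"x":0.0,"y":0.0,"z":0.005,"rx":0.0,"ry":0.0,"rz":0.0,"jaw":0.0},{"x":0.0,"y":0.0,"z":0.01,"rx":0.0,"ry":0.0,"rz":0.0,"jaw":0.0},{"x":0.0,"y":0.0,"z":0.01,"rx":0.0,"ry":0.0,"rz":0.0,"jaw":0.0}]'
```

```text
t: 14.65
eef_pos: [470.2, 275.2, 194.0]
tcp_rot: [3.142, 0.0, -2.991]
ft_force: [0.2, -0.8, -3.7]
opening: 0.27
```

```bash
python3 -m pendant '[{"x":0.0,"y":0.0,"z":0.005,"rx":0.0,"ry":0.0,"rz":0.0,"jaw":0.0},{"x":0.0,"y":0.0,"z":0.005,"rx":0.0,"ry":0.0,"rz":0.0,"jaw":0.0}]'
python3 -m pendant '[{"x":0.0,"y":0.0,"z":0.005,"rx":0.0,"ry":0.0,"rz":0.0,"jaw":0.0},{"x":0.0,"y":0.0,"z":0.005,"rx":0.0,"ry":0.0,"rz":0.0,"jaw":0.0}]'
```

```text
t: 14.9
eef_pos: [470.2, 275.2, 193.9]
tcp_rot: [3.141, 0.001, -2.991]
ft_force: [-1.6, -1.2, 5.1]
opening: 0.274
t: 15.15
eef_pos: [470.2, 275.2, 193.9]
tcp_rot: [3.141, 0.001, -2.991]
ft_force: [-3.8, -1.8, 15.6]
opening: 0.27
```

The hammer is on the bench. I'll ease off slightly, open the jaws and rise.

```bash
python3 -m pendant '[{"x":0.0,"y":0.0,"z":-0.006,"rx":0.0,"ry":0.0,"rz":0.0,"jaw":0.0},{"x":0.0,"y":0.0,"z":-0.006,"rx":0.0,"ry":0.0,"rz":0.0,"jaw":0.35},{"x":0.0,"y":0.0,"z":-0.006,"rx":0.0,"ry":0.0,"rz":0.0,"jaw":0.6},{"x":0.0,"y":0.0,"z":-0.006,"rx":0.0,"ry":0.0,"rz":0.0,"jaw":0.9},{"x":0.0,"y":0.0,"z":-0.006,"rx":0.0,"ry":0.0,"rz":0.0,"jaw":1.0},{"x":0.0,"y":0.0,"z":-0.006,"rx":0.0,"ry":0.0,"rz":0.0,"jaw":1.0}]'
python3 -m pendant '[{"x":0.0,"y":0.0,"z":-0.1,"rx":0.0,"ry":0.0,"rz":0.0,"jaw":1.0},{"x":0.0,"y":0.0,"z":-0.3,"rx":0.0,"ry":0.0,"rz":0.0,"jaw":1.0},{"x":0.0,"y":0.0,"z":-0.55,"rx":0.0,"ry":0.0,"rz":0.0,"jaw":1.0},{"x":0.0,"y":0.0,"z":-0.8,"rx":0.0,"ry":0.0,"rz":0.0,"jaw":1.0},{"x":0.15,"y":0.3,"z":-1.0,"rx":0.0,"ry":0.0,"rz":0.0,"jaw":1.0},{"x":0.3,"y":0.6,"z":-1.0,"rx":0.0,"ry":0.0,"rz":0.0,"jaw":1.0},{"x":0.45,"y":0.9,"z":-1.0,"rx":0.0,"ry":0.0,"rz":0.0,"jaw":1.0},{"x":0.45,"y":0.9,"z":-1.0,"rx":0.0,"ry":0.0,"rz":0.0,"jaw":1.0}]'
python3 - <<'E'
from h import *
c=cap('scene','scene9.png');cv2.imwrite('pics/cs9.png',cv2.resize(c['img'][180:310,200:440,::-1],None,fx=3.3,fy=3.3,interpolation=2))
c=cap('top','top9.png');cv2.imwrite('pics/ct9.png',cv2.convertScaleAbs(cv2.resize(c['img'][175:325,205:415,::-1],None,fx=3.8,fy=3.8,interpolation=2),alpha=1.6))
E
```

```text
t: 15.9
eef_pos: [470.3, 275.2, 193.4]
tcp_rot: [3.142, 0.0, -2.992]
ft_force: [-0.4, 0.0, -0.1]
opening: 0.714
t: 16.9
eef_pos: [381.3, 400.4, 344.5]
tcp_rot: [3.141, 0.001, -2.988]
ft_force: [0.1, 0.3, 0.1]
opening: 0.997
```

View pics/cs9.png

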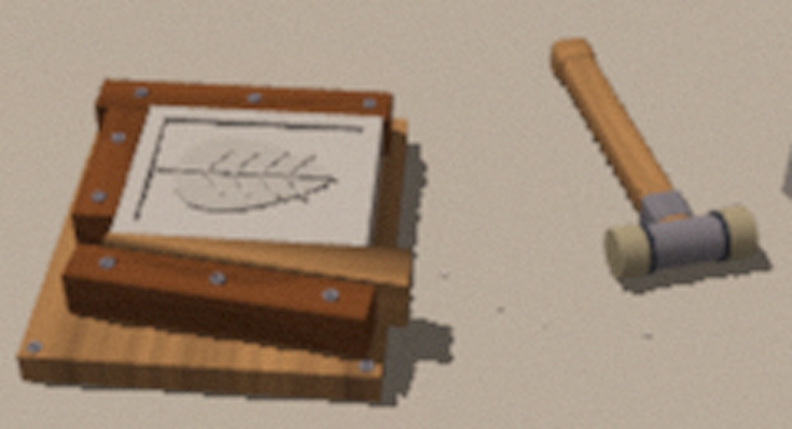

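View pics/ct9.png

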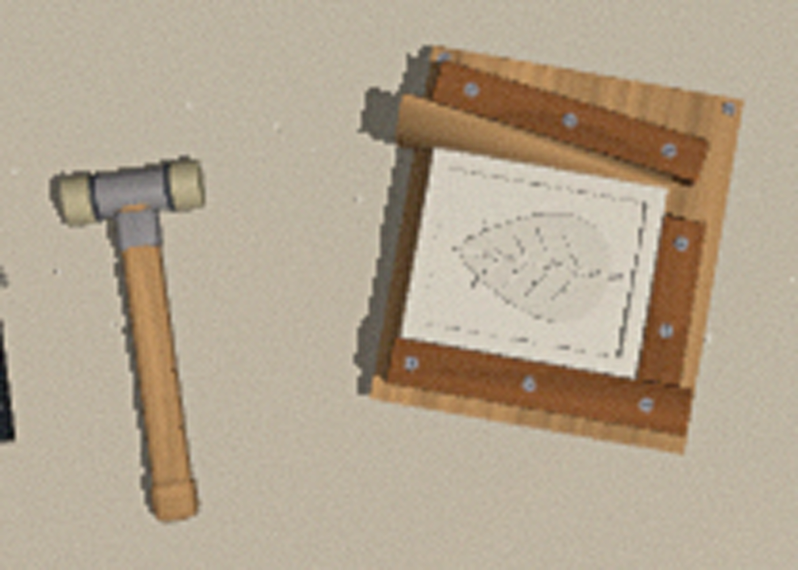

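Both views show the wedge flat and tight between tile and cleat, the tile flush with the fence, and the hammer lying flat, well clear of the board. Handing in.

```bash
python3 - <<'E'
from h import *
env.job_done(); print(env.state()['t'])
E
```

```text
the job is handed in; nothing more can be done
the job is handed in; nothing more can be done
```

The wedge is driven in and jammed about 41 mm from where it started. I handed the job in at about 17 s of the 51 s allowed; no verdict was reported.

- **Taps:** I gave nine separate taps, drawing the hammer off after each. Sliding force at the wrist rose from about 1 N to 10 N, then jumped to 19 N as the wedge jammed.
- **One tap was too hard:** the seating tap read about 39 N at the wrist against the advised 12–20 N, though under the 70 N limit. The lighter check tap that followed read about 5 N and moved the wedge less than 1 mm.
- **Last checks:** the final pictures show the wedge flat between tile and cleat and the tile against the fence. The hammer was put down and released at its old spot, flat and well clear of the board.
- **Not measured:** I could not measure how hard the wedge presses on the tile. I inferred that it is tight from the tap forces and from the wedge no longer moving. I did not re-measure the brick, rib and tub at the end, but the arm never went near them.
- **Small problems:** my first two move commands were refused for their format and moved nothing. The wrist and top cameras disagreed by about 4 mm on the hammer's position, which did not affect the grip.

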